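# Isolate a battery module: park its link pin, sleeve its terminal

## Robot

A 6-joint arm with a two-finger parallel gripper is mounted at the origin on the work surface. World frame = base frame: x ahead of the robot, y to its left, z up, the work surface at z = 0. Lengths are in mm, angles in rad, forces in N, time in s.
With the tool pointing down it reaches from about 275 to 1000 mm from the base axis. Payload 8.4 kg.
Tool frame: the origin (TCP) lies midway between the tips of the shut fingers; the grasp point (between the pads) lies 19 mm behind it; z points along the fingers, y is the line along which they close (so a half turn about z gives the same grasp; the last joint's range is limited). The gripper opens to 85 mm and grips with 20 to 120 N. Pads are 22 mm wide; open, the fingers measure 114 mm over their backs; the gripper's body (76 mm by 85 mm) begins 54 mm behind the grasp point. The pads swing forward as they close: fully open they stand 13 mm farther back than shut.
Start: joints at [-1.146, 0.353, 1.633, -0, 1.155, -0.002], TCP at [258.724, -568.937, 231.281] pointing down, gripper open.
Joint ranges: [-2.63, 2.63], [-0.92, 2.1], [0.06, 2.66], [-1.3, 4.44], [0, 2.69], [-3.02, 3.02]. Speed limits (rad/s): [2.22, 2.22, 2.79, 3.14, 3.14, 3.14].

## Interface

Orientations are given as [roll, pitch, yaw] about the fixed x, y, z axes, in that order (R = Rz(yaw) Ry(pitch) Rx(roll)).
In Python, from rig import telemetry, optics, r gives the robot as it stands.
- The arm moves only by the tool play_rows, never from a script. Its arguments are lists of equal length, an entry for each row: "dp": the shift along the tool's x, y, z in units of 40 mm (1.0 is 40 mm), a list of three; "rot": the turn, a rotation vector about the tool's x, y, z in units of 6 degrees (1.0 is 6 degrees), a list of three. In form: {"dp": [[tx, ty, tz], ...], "rot": [[ax, ay, az], ...]}. A call has 1 to 5 rows; each row is the pose to reach, as a shift and turn from the pose commanded when the call began, along the tool's axes at that moment; what a row does not reach only later rows make up. A row lasts 1/12 s, in which the tool goes at most 41.7 mm and 7.16 degrees, less where a joint would pass 70% of its speed; a pose out of reach is approached as far as the arm can. A call with a gripper value outside its range is refused whole. "fingers" is the opening, from 0 (shut) to 1 (fully open), set as the call begins (left out, the last holds). The fingers move at their own pace and stop on an object; "grip_force" is the grip in N (left out, the last holds). Time passes only in rows, so rows that repeat a pose let the fingers close. It gives the time, the measured TCP pose, the force, the opening and the grip force at its end, in the units of the state.
- telemetry.sense(): the state, without advancing time (a new reading comes with each control period).
- optics.grab_frame(name): name is "scene" or "top"; returns a dict with "color" (384x512x3 uint8, red, green, blue), "mtx" (3x3 intrinsics, pixels), "R" (3x3) and "t" (3): a world point X has camera coordinates R X + t. Camera axes: x right, y down, z forward; pixel columns grow to the right and rows downward; lengths in mm; the calibration is good to about 2 mm. A picture is of the moment at which its call begins. There is no depth.
- r.sign_off(): hands the job in; it is judged then, once.
The state is a dict: "clock": time; "qpos": joint angles; "qvel": joint speeds; "joint_efforts": joint torques, N m; "eef_pos": TCP position; "tcp_rot": TCP orientation; "contact_force": force on the tool from outside, world axes, zero at the start; "wrist_torque": the same for the moment, N m; "opening": opening from 0.0 (shut) to 1.0 (fully open); "grasp_force": force on a finger pad.
Only numpy, scipy, OpenCV 4.12 (cv2) and the standard library are available. Lean on these libraries where they do the work, as an engineer would, in place of code of your own. Each camera call takes 0.05 s, during which the arm holds its last target. There are 200 camera calls.

## Task

Make the battery module safe for handling: first draw the steel link pin straight up out of the link block and hang it by its neck well inside the side notch of the parking stand, its collar resting flat on the plate. Then push the white insulating sleeve over the bare terminal spigot, past its spring balls, until it is fully home on the flange. Let go of both, and leave the meter, the tape roll and the cell box where they are.

Things in the scene. Friction and masses are not known exactly. Their poses are not given: they have to be found in the camera images.
- module: Battery module, fixed. A grey terminal board (120 x 320 mm, 10 mm thick) lies in front of the green cell pack. Origin on the bench near the board's middle; x away from the robot, y along the board, z up. Board at x -55 to +65 mm; pack at x +65 to +195 mm, y +-160 mm, 78 mm high. Link block and spigot stand on the board at y = +85 and -85 mm, either way round, both at x = 0.
- link_block: Fixed dark block, 56 x 56 mm and 76 mm high, standing on the terminal board (its underside 10 mm above the bench), axes parallel to the module's. Origin at the centre of its underside. A vertical bore of 21 mm diameter, 70 mm deep, in the middle of its top holds the link pin at the start.
- bore (a point): Centre of the mouth of the bore, on the top face of the link block, 86 mm above the bench.
- pin: Link pin, loose, all steel, 115 mm long, 0.25 kg, round about its z axis. Starts upright in the bore, its collar on the link block. Origin: centre of the lower end, z up the pin. From there: foot 18 mm diameter, bevelled end (0 to 40 mm), thin neck 10 mm diameter (40 to 64 mm), collar 34 mm (64 to 70 mm), round grip 24 mm (70 to 115 mm).
- pin_collar (a point): Point on the pin's axis at the underside of its collar, 64 mm above the pin's lower end; axes as the pin.
- stand: Parking stand, fixed: grey base 120 x 90 x 12 mm, a post (x beyond +24 mm) and on it a level plate 70 mm wide, 8 mm thick, top face 110 mm above the bench, nothing above it. Origin on the bench under the resting place. The notch is a through slot in the plate, 14 mm wide, along the stand's x from x = -30 mm to a closed end at +7 mm, open towards -x between two horns.
- notch (a point): Resting place of the pin's axis, level with the plate's top; axes as the stand, x points into the notch. Horns at x -30 to -50 mm flare to a mouth of about 28 mm. The slot takes the pin's neck, not its foot or collar: the pin must enter sideways along +x, upright, with the plate between foot and collar (collar underside 0 to 16 mm above the plate's top).
- sleeve: The insulating sleeve, loose: a plain white rigid tube, open at both ends, 42 mm outside and 31 mm inside diameter, 90 mm long, about 0.14 kg, standing upright on the bench at the start, alike at both ends. Origin at the centre of its lower end, z along the tube.
- spigot: Bare terminal, fixed on the board: flange 60 mm diameter, 8 mm thick (underside 10 mm above the bench), with an upright copper spigot 27 mm in diameter, bevelled tip 63 mm above the flange's underside. Origin: centre of the flange's underside, axes as the module. Two spring balls stand out 3 mm at its +y and -y sides, 28 mm above the flange's top.
- spigot_foot (a point): Centre of the flange's top face, 18 mm above the bench, where the sleeve's lower end rests when fully home. Under its own weight the sleeve sticks at the spring balls, some 25 mm short of home; a steady downward push of about 3 to 8 N carries it past them.
- meter: Bystander: black hand-held meter lying on the bench, 75 x 150 x 40 mm. Origin at the centre of its underside, y along its length.
- tape_roll: Bystander: roll of amber tape lying flat, 90 mm diameter, 30 mm high. Origin at the centre of its underside.
- cell_box: Bystander: clear plastic box with cells, 94 x 94 x 56 mm. Origin at the centre of its underside.
There are look-alikes about, which are no part of the job. Leave any pink or red look-alike of the sleeve alone. Leave any yellow look-alike of the pin alone.

How it is judged:
By the outcome, as a careful person would: the job done as asked, in the order asked, and still so for the second after the job is handed in, with the robot touching nothing.
It also fails if it takes over 66 s, if anything falls off the work surface, if the arm or the gripper's body presses on something with over 40 N, if the wrist force passes 120 N, or if a joint passes its speed limit or range.

## Working session

There is one attempt and no reset: what is moved stays moved. The work goes in short steps, Python scripts to look and compute and a tool call to move; the robot and the scene stay as the last step left them, time stands still between calls to the robot, and variables do not carry over. Pictures are saved under pics/ and viewed, at most 11 in all, crops included, and the job is handed in when it is done.

Besides the shell and the picture viewer there is one more tool, called as name(argument=value, ...) on one line, values as JSON. play_rows: Moves the arm, as the interface text tells. Its arguments: {"type":"object","properties":{"dp":{"type":"array"},"rot":{"type":"array"},"fingers":{"type":"number"},"grip_force":{"type":"number"}},"required":["dp","rot"]}

```bash
ls; mkdir -p pics
cat > h.py <<'E'
import numpy as np,cv2
from rig import telemetry,optics,r
def grab(n,save=None):
    f=optics.grab_frame(n)
    if save: cv2.imwrite('pics/'+save,f['color'][:,:,::-1])
    return f
def ray(f,uv,z):
    K=np.array(f['mtx']);R=np.array(f['R']);t=np.array(f['t'])
    d=R.T@np.linalg.solve(K,[uv[0],uv[1],1]);c=-R.T@t
    return c+d*(z-c[2])/d[2]
def proj(f,X):
    p=np.array(f['mtx'])@(np.array(f['R'])@np.array(X,float)+np.array(f['t']));return p[:2]/p[2]
E
python3 - <<'E'
from h import *
a=grab('scene');b=grab('top')
for n,f in(('scene',a),('top',b)):
    np.savez(n+'0.npz',**f); cv2.imwrite(f'pics/{n}0.png',f['color'][:,:,::-1])
    print(n,f['mtx'],-np.array(f['R']).T@f['t'],f['R'])
print(telemetry.sense())
E
```

```text
pics
scene [[409.34624048   0.         257.45411399]
 [  0.         409.34624048 188.43493574]
 [  0.           0.           1.        ]] [1138.14539049  204.80799471  871.07134127] [[-0.25774794  0.96613621  0.0121171 ]
 [ 0.7458566   0.20692213 -0.63315177]
 [-0.61421815 -0.15415594 -0.77393282]]
top [[437.70862921   0.         258.874637  ]
 [  0.         437.70862921 196.91984227]
 [  0.           0.           1.        ]] [ 317.35179319   16.76902374 1221.47850748] [[ 0.02421457 -0.99970245  0.0029438 ]
 [-0.98657191 -0.02437209 -0.1614988 ]
 [ 0.16152249  0.00100635 -0.98686852]]
{'clock': 0.1, 'qpos': array([-1.14640605e+00,  3.53594704e-01,  1.63404487e+00, -4.16629208e-06,
        1.15520509e+00, -2.39019606e-03]), 'qvel': array([ 1.28115695e-03, -1.46083921e-03, -1.39017359e-03, -3.88207345e-05,
       -3.18058515e-03,  4.51771495e-05]), 'joint_efforts': array([-1.32443336e-03, -6.06354690e+01, -3.42820859e+01, -1.16565507e-04,
        3.95071445e-03, -5.67568605e-06]), 'eef_pos': array([ 258.544789  , -568.55353892,  230.63325268]), 'tcp_rot': array([-3.14034064e+00,  8.16978554e-07,  4.26782162e-01]), 'contact_force': array([ 0.08568633, -0.30686634,  0.48695058]), 'wrist_torque': array([ 0.03603989, -0.00735421,  0.00904934]), 'grasp_force': 0.0, 'opening': 1.002083781012933}
```

View pics/scene0.png

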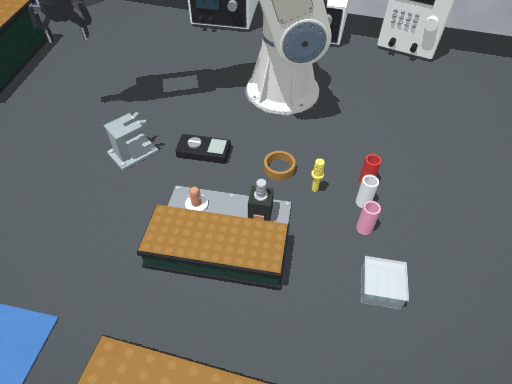

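View pics/top0.png

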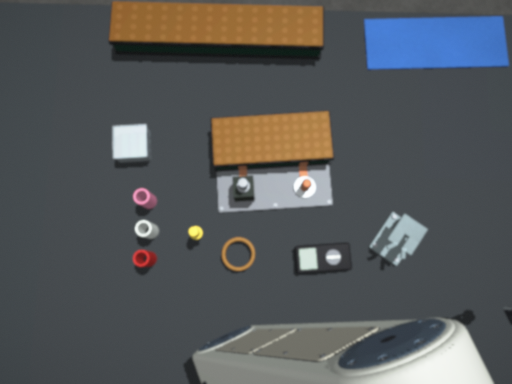

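The scene view shows the steel pin in its block at scene (262,188) / top (243,185). The look-alike is the yellow pin at scene (318,175) / top (196,233). The white sleeve is at scene (367,192) / top (147,229), between red (371,168) / (143,259) and pink (368,218) / (145,198). The stand is at scene (130,140) / top (400,238). By colour I choose the steel pin and the white tube. Next is one close composite crop to check.

Run:
```python
import cv2,numpy as np
s=cv2.imread('pics/scene0.png');t=cv2.imread('pics/top0.png')
def c(im,x,y,w,h): return cv2.resize(im[y:y+h,x:x+w],(400,300),interpolation=cv2.INTER_CUBIC)
o=np.vstack([np.hstack([c(t,360,200,80,60),c(s,95,105,80,60)]),np.hstack([c(t,120,180,120,90),c(t,215,155,120,90)])])
cv2.imwrite('pics/crop0.png',o)
```

```text
(no output)
```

View pics/crop0.png

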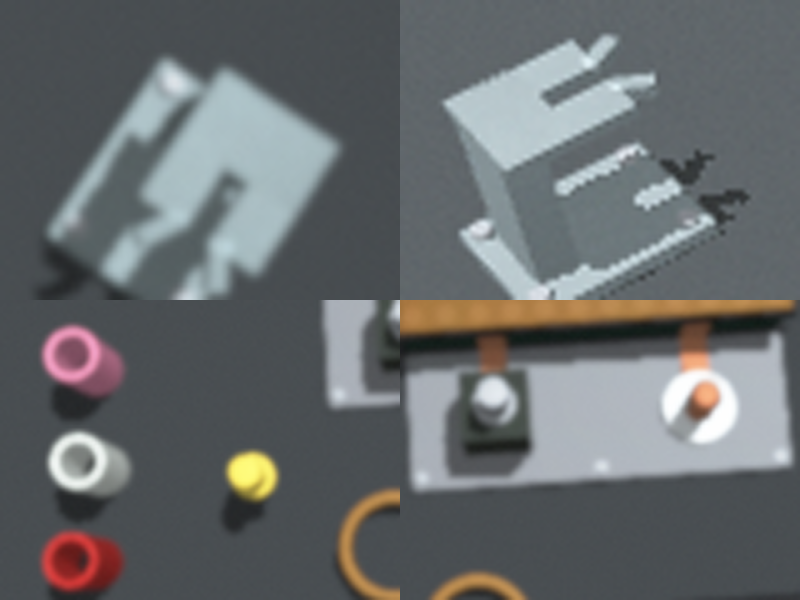

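The crop confirms my choice: steel pin in the dark block, white tube in the middle. The notch opens to the lower-left in the top view and the right in the scene view. Now I'll measure it.

```bash
cat > m.py <<'E'
from h import *
def tri(fs,uvs):
    A=[];b=[]
    for f,uv in zip(fs,uvs):
        p0=ray(f,uv,0);p1=ray(f,uv,200);d=(p1-p0)/np.linalg.norm(p1-p0)
        M=np.eye(3)-np.outer(d,d);A.append(M);b.append(M@p0)
    return np.linalg.lstsq(np.vstack(A),np.hstack(b),rcond=None)[0]
E
python3 - <<'E'
from m import *
S=dict(np.load('scene0.npz'));T=dict(np.load('top0.npz'))
tc=[(405,213.6),(428,229.6),(411.6,255.4),(388.4,238.4)]
sc=[(116.6,138.6),(103.6,125.6),(129.4,113),(142,125.4)]
names=['back right?']*4
print('plate top@110');P=[ray(T,p,110) for p in tc];print(np.round(P,1))
print([np.linalg.norm(P[i]-P[(i+1)%4]).round(1) for i in range(4)])
print('plate scene@110');Q=[ray(S,p,110) for p in sc];print(np.round(Q,1))
print([np.linalg.norm(Q[i]-Q[(i+1)%4]).round(1) for i in range(4)])
print('slot top',ray(T,(404.4,234.4),110),ray(T,(409.2,237),110),'scene',ray(S,(123,124.4),110),ray(S,(126.4,126.6),110))
def hsv(f): return cv2.cvtColor(f['color'],cv2.COLOR_RGB2HSV)
# spigot copper, sleeve white masks
for n,f,box in(('top',T,(292,174,322,203)),('scene',S,(185,180,205,212))):
    h=hsv(f);x0,y0,x1,y1=box;m=((h[...,0]<18)&(h[...,1]>90)&(h[...,2]>60)).astype('uint8')
    ys,xs=np.nonzero(m[y0:y1,x0:x1]);print(n,'copper',xs.min()+x0,xs.max()+x0,ys.min()+y0,ys.max()+y0)
for n,f,box in(('top',T,(130,214,162,244)),('scene',S,(352,165,384,212))):
    x0,y0,x1,y1=box;h=hsv(f)[y0:y1,x0:x1];m=((h[...,1]<45)&(h[...,2]>110)).astype('uint8')
    c=max(cv2.findContours(m,0,2)[0],key=cv2.contourArea);print(n,'sleeve',cv2.boundingRect(c),cv2.contourArea(c));
for n,f,b in(('top',T,(230,172,256,202)),('scene',S,(248,174,276,205)),('top',T,(296,178,316,200)),('scene',S,(355,172,380,190))):
    x0,y0,x1,y1=b;print(n,b);g=cv2.cvtColor(f['color'],7)[y0:y1,x0:x1]
    print('\n'.join(' '.join('%3d'%v for v in r) for r in g))
E
```

```text
plate top@110
[[ 465.3 -357.1  110. ]
 [ 425.6 -414.4  110. ]
 [ 359.5 -370.6  110. ]
 [ 400.8 -313.1  110. ]]
[np.float64(69.7), np.float64(79.4), np.float64(70.8), np.float64(78.0)]
plate scene@110
[[ 469.  -350.8  110. ]
 [ 432.3 -408.5  110. ]
 [ 365.6 -364.5  110. ]
 [ 403.4 -308.5  110. ]]
[np.float64(68.4), np.float64(79.9), np.float64(67.6), np.float64(78.1)]
slot top [ 411.95951483 -353.96059233  110.        ] [ 405.65746952 -365.95515017  110.        ] scene [ 413.65900463 -360.06752154  110.        ] [ 419.24976788 -347.13960034  110.        ]
top copper 300 309 174 189
scene copper 185 202 187 211
top sleeve (4, 5, 25, 19) 344.0
scene sleeve (3, 10, 24, 33) 468.5
top (230, 172, 256, 202)
 80  80  79  80  79  80  81  82  84  88  89  88  88  88  89  88  88  86  86  86  86  85  86  86  86  85
 84  85  85  85  87  86  86  87  88  91  90  90  90  90  90  90  92  98 104 104 105 105 106 107 107 108
 91  99 104 104 105 105 103 101 102 102 103  99  97  96  95  95 100 115 125 128 127 127 131 136 142 144
113 123 128 127 125 126 123 119 117 118 117 111 107 106 104 100 103 114 124 124
[... 9139 characters left out ...]

102  98 102 103 104 106 184 193 197 255 255 221 194 197 199 201 204 203 202 201 200 213 255 243 102
101 101 101 102 104 127 190 194 175 203 254 255 229 214 204 205 205 204 204 203 232 255 255 176 102
101 102 101 101 107 166 192 197 200 201 205 253 255 255 244 232 221 220 234 236 255 255 220 116 102
102 100 102 103 106 170 194 198 202 204 201 204 203 213 255 255 255 255 255 254 240 171 161 101 101
100 101 102 103 130 189 196 201 203 204 204 203 204 201 197 196 196 215 187 178 177 167 144 102 100
100 100 101 108 165 192 198 201 203 204 205 203 203 202 200 197 194 190 185 180 173 162 114  98 101
 99 100 102 107 170 194 198 202 203 205 204 204 202 201 199 196 192 189 183 178 169 145 100 101 103
```

Run:
```python
from m import *
S=dict(np.load('scene0.npz'));T=dict(np.load('top0.npz'))
for n,a,b,z in(('pin',(242.1,182.2),(261,182),137),('sleeve',(142.9,228.5),(370.2,180.2),90),):
    print(n,'top',ray(T,a,z).round(1),'scene',ray(S,b,z).round(1),'tri',tri([T,S],[a,b]).round(1))
print('spigot top',ray(T,(306.4,182.6),73).round(1))
# flange white disc
for n,f,box in(('top',T,(285,165,325,205)),('scene',S,(178,186,216,216))):
    x0,y0,x1,y1=box;h=cv2.cvtColor(f['color'],cv2.COLOR_RGB2HSV)[y0:y1,x0:x1];m=(((h[...,2]>205)&(h[...,1]<30))).astype('uint8')
    c=cv2.convexHull(max(cv2.findContours(m,0,2)[0],key=cv2.contourArea))
    (e,ax,an)=cv2.fitEllipse(c);e=(e[0]+x0,e[1]+y0);print(n,'flange',e,ax,ray(f,e,18).round(1))
s=0.4
tc=[(405-s,213.6-s),(428-s,229.6-s),(411.6-s,255.4-s),(388.4-s,238.4-s)]
sc=[(116.6-s,138.6-s),(103.6-s,125.6-s),(129.4-s,113-s),(142-s,125.4-s)]
for a,b in zip(tc,sc): print('corner',ray(T,a,110).round(1),ray(S,b,110).round(1),tri([T,S],[a,b]).round(1))
print('slot',ray(T,(404.0,234.0),110),ray(T,(408.8,236.6),110),'scene',ray(S,(122.6,124.0),110),ray(S,(126,126.2),110))
```

```text
pin top [531.4  61.1 137. ] scene [534.5  61.6 137. ] tri [532.   61.1 134.1]
sleeve top [412.4 315.8  90. ] scene [416.5 315.9  90. ] tri [412.7 316.7  86. ]
spigot top [ 547.3 -108.2   73. ]
top flange (304.7645969390869, 186.24479293823242) (21.675020217895508, 23.886333465576172) [ 547.8 -109.6   18. ]
scene flange (195.93659782409668, 202.80989456176758) (15.158270835876465, 23.182180404663086) [ 550.9 -107.4   18. ]
corner [ 466.3 -356.1  110. ] [ 467.9 -352.5  110. ] [ 466.1 -355.6  107.8]
corner [ 426.6 -413.4  110. ] [ 431.2 -410.4  110. ] [ 426.9 -414.7  105.4]
corner [ 360.4 -369.6  110. ] [ 364.3 -366.4  110. ] [ 360.3 -370.2  106.1]
corner [ 401.8 -312.1  110. ] [ 402.2 -310.2  110. ] [ 401.6 -311.5  109.4]
slot [ 412.95113574 -352.97371104  110.        ] [ 406.64725895 -364.97092037  110.        ] scene [ 412.47559229 -361.85915526  110.        ] [ 418.07706714 -348.9110427   110.        ]
```

play_rows(dp=[[3.7,-3.3,0],[3.7,-3.3,0],[3.7,-3.3,0],[3.7,-3.3,0],[3.7,-3.3,0]], rot=[[0,0,4.075],[0,0,4.075],[0,0,4.075],[0,0,4.075],[0,0,4.075]], fingers=0.65)

```text
clock: 0.52
eef_pos: [339.0, -384.7, 230.9]
tcp_rot: [-3.14, 0.0, -0.004]
contact_force: [-0.3, -0.3, 0.5]
opening: 0.649
grasp_force: 0.0
```

play_rows(dp=[[1.62,-3.73,0.2],[1.62,-3.73,0.2],[1.62,-3.73,0.2],[1.62,-3.73,0.2],[1.62,-3.73,0.2]], rot=[[0,0,0],[0,0,0],[0,0,0],[0,0,0],[0,0,0]])

```text
clock: 0.93
eef_pos: [404.8, -233.0, 222.8]
tcp_rot: [-3.139, 0.0, 0.004]
contact_force: [-0.4, -0.0, -0.5]
opening: 0.65
grasp_force: 0.0
```

play_rows(dp=[[1.62,-3.73,0.2],[1.62,-3.73,0.2],[1.62,-3.73,0.2],[1.62,-3.73,0.2],[1.62,-3.73,0.2]], rot=[[0,0,0],[0,0,0],[0,0,0],[0,0,0],[0,0,0]])

```text
clock: 1.35
eef_pos: [470.2, -84.3, 215.0]
tcp_rot: [-3.14, -0.001, 0.004]
contact_force: [-0.4, -0.5, -0.6]
opening: 0.648
grasp_force: 0.0
```

play_rows(dp=[[1.62,-3.73,0.2],[1.62,-3.73,0.2],[1.62,-3.73,0.2],[1.62,-3.73,0.2],[1.62,-3.73,0.2]], rot=[[0,0,0],[0,0,0],[0,0,0],[0,0,0],[0,0,0]])

```text
clock: 1.77
eef_pos: [535.5, 64.8, 207.0]
tcp_rot: [-3.14, -0.001, 0.003]
contact_force: [0.6, 0.2, 0.4]
opening: 0.655
grasp_force: 0.0
```

play_rows(dp=[[-0.06,0.09,0.7],[-0.06,0.09,1.35],[-0.06,0.09,1.35],[-0.06,0.09,1.35]], rot=[[0,0,0],[0,0,0],[0,0,0],[0,0,0]])

```text
clock: 2.1
eef_pos: [529.7, 55.9, 152.4]
tcp_rot: [3.141, 0.003, -0.0]
contact_force: [-0.0, 0.6, 1.0]
opening: 0.649
grasp_force: 0.0
```

Run:
```python
from h import *
f=grab('scene');t=grab('top')
def c(im,x,y,w,h): return cv2.resize(im[y:y+h,x:x+w,::-1],(400,400),interpolation=cv2.INTER_CUBIC)
cv2.imwrite('pics/c1.png',np.hstack([c(f['color'],220,130,80,80),c(t['color'],200,140,80,80)]))
print(telemetry.sense()['eef_pos'],proj(f,telemetry.sense()['eef_pos']),proj(t,telemetry.sense()['eef_pos']))
```

```text
[531.47691515  56.07878677 154.41393607] [259.17346606 175.72194724] [243.88256403 180.87184668]
```

View pics/c1.png

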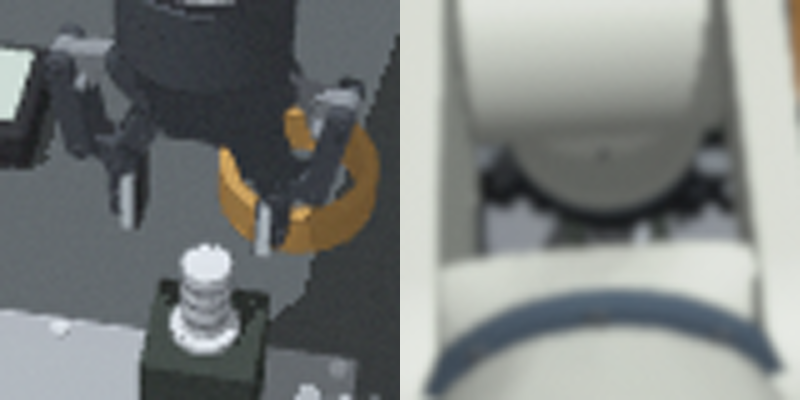

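Scene crop: the fingertips sit at about (246,175) and (273,180), their middle slightly left of and above the pin axis at (261,182). I correct by a few mm, then descend.

play_rows(dp=[[0.05,-0.12,0],[0.05,-0.12,0.4],[0.05,-0.12,0.8],[0.05,-0.12,1.28],[0.05,-0.12,1.28]], rot=[[0,0,0],[0,0,0],[0,0,0],[0,0,0],[0,0,0]])

```text
clock: 2.62
eef_pos: [531.8, 61.3, 100.6]
tcp_rot: [3.141, 0.002, -0.0]
contact_force: [-1.4, -0.5, -0.2]
opening: 0.649
grasp_force: 0.0
```

play_rows(dp=[[0,0,0],[0,0,0],[0,0,0],[0,0,0],[0,0,0]], rot=[[0,0,0],[0,0,0],[0,0,0],[0,0,0],[0,0,0]], fingers=0, grip_force=50)

```text
clock: 3.03
eef_pos: [533.9, 61.4, 103.7]
tcp_rot: [-3.141, -0.003, -0.0]
contact_force: [-0.7, 0.4, 6.7]
opening: 0.272
grasp_force: 48.9
```

play_rows(dp=[[0,0,0],[0,0,0],[0,0,0],[0,0,0],[0,0,0]], rot=[[0,0,0],[0,0,0],[0,0,0],[0,0,0],[0,0,0]])

```text
clock: 3.45
eef_pos: [534.0, 61.4, 103.7]
tcp_rot: [-3.141, -0.003, -0.0]
contact_force: [-0.5, -1.1, 7.2]
opening: 0.266
grasp_force: 48.9
```

play_rows(dp=[[0,0,-0.3],[0,0,-0.7],[0,0,-1.2],[0,0,-1.7],[0,0,-2.3]], rot=[[0,0,0],[0,0,0],[0,0,0],[0,0,0],[0,0,0]])

```text
clock: 3.87
eef_pos: [532.2, 61.3, 194.8]
tcp_rot: [3.142, 0.001, -0.0]
contact_force: [-0.4, 0.0, -2.9]
opening: 0.268
grasp_force: 49.3
```

play_rows(dp=[[0,0,0],[0,0,0],[0,0,0]], rot=[[0,0,0],[0,0,0],[0,0,0]])

```text
clock: 4.12
eef_pos: [532.2, 61.2, 193.6]
tcp_rot: [3.142, 0.001, 0.0]
contact_force: [-1.1, 0.8, -2.0]
opening: 0.262
grasp_force: 49.4
```

Run:
```python
from h import *
print(telemetry.sense())
f=grab('scene')
cv2.imwrite('pics/c2.png',cv2.resize(f['color'][110:210,210:310,::-1],(500,500),interpolation=cv2.INTER_CUBIC))
```

```text
{'clock': 4.1167, 'qpos': array([1.11751382e-01, 2.56769949e-01, 1.86138359e+00, 4.09264498e-05,
       1.02399333e+00, 1.68247728e+00]), 'qvel': array([-1.19522708e-03,  1.67407864e-02,  1.36474963e-02,  1.62840390e-04,
       -5.98794132e-04, -5.12358891e-05]), 'joint_efforts': array([-1.49439500e-03, -5.35517478e+01, -3.34428191e+01,  1.16704687e-03,
       -3.75193334e-02,  4.00141116e-04]), 'eef_pos': array([532.21207733,  61.24573268, 193.57203644]), 'tcp_rot': array([3.14156562e+00, 5.54658121e-04, 4.91328048e-05]), 'contact_force': array([-1.14432037,  0.75792162, -2.04387298]), 'wrist_torque': array([ 0.01332196, -0.01040798, -0.02357608]), 'grasp_force': 49.40753102302551, 'opening': 0.2624212792517027}
```

View pics/c2.png

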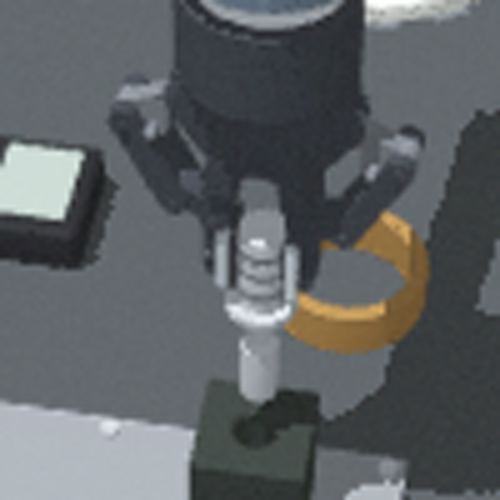

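The pin is out and upright in the grip, foot end at scene (261,189). Now I carry it to the point in front of the notch.

play_rows(dp=[[-0.33,0.61,0],[-0.66,1.22,0],[-1.0,1.83,0],[-1.33,2.45,0],[-1.66,3.06,0]], rot=[[0,0,0],[0,0,0],[0,0,0],[0,0,0],[0,0,0]])

```text
clock: 4.58
eef_pos: [464.7, -61.9, 192.7]
tcp_rot: [-3.141, 0.002, 0.001]
contact_force: [0.2, -0.8, -2.0]
opening: 0.266
grasp_force: 49.6
```

play_rows(dp=[[-0.33,0.61,0],[-0.66,1.22,0],[-1.0,1.83,0],[-1.33,2.45,0],[-1.66,3.06,0]], rot=[[0,0,0],[0,0,0],[0,0,0],[0,0,0],[0,0,0]])

```text
clock: 5.0
eef_pos: [398.4, -184.2, 192.9]
tcp_rot: [-3.141, 0.002, 0.0]
contact_force: [0.4, -1.0, -2.7]
opening: 0.267
grasp_force: 49.6
```

play_rows(dp=[[-0.33,0.61,0],[-0.66,1.22,0],[-1.0,1.83,0],[-1.33,2.45,0],[-1.66,3.06,0]], rot=[[0,0,0],[0,0,0],[0,0,0],[0,0,0],[0,0,0]])

```text
clock: 5.42
eef_pos: [332.1, -306.4, 192.9]
tcp_rot: [-3.14, 0.002, 0.0]
contact_force: [1.4, 0.2, -2.4]
opening: 0.269
grasp_force: 49.6
```

play_rows(dp=[[0,0,0.4],[0,0,0.8],[0,0,1.2],[0,0,1.42],[0,0,1.42]], rot=[[0,0,0],[0,0,0],[0,0,0],[0,0,0],[0,0,0]])

```text
clock: 5.83
eef_pos: [332.1, -304.5, 134.8]
tcp_rot: [-3.138, 0.004, -0.0]
contact_force: [-0.6, -0.1, -2.2]
opening: 0.268
grasp_force: 49.9
```

Run:
```python
from m import *
e=telemetry.sense()['eef_pos'];print(e)
f=grab('scene');t=grab('top');np.savez('s1.npz',**f)
x=np.hstack([cv2.resize(f['color'][85:165,95:185,::-1],(450,400),interpolation=3),cv2.resize(t['color'][200:270,350:420,::-1],(350,350),interpolation=3)[0:350] if 0 else cv2.resize(t['color'][195:275,360:430,::-1],(350,400),interpolation=3)])
cv2.imwrite('pics/c3.png',x)
c=e-[0,0,17.7];print('collar underside pred',proj(f,c),proj(t,c),'notch', proj(f,[407.8,-355.3,110]))
```

```text
[ 332.0672304  -304.54389961  134.80380868]
collar underside pred [153.63627395 107.34059192] [386.47717053 265.7347052 ] notch [125.57012182 123.33088959]
```

View pics/c3.png

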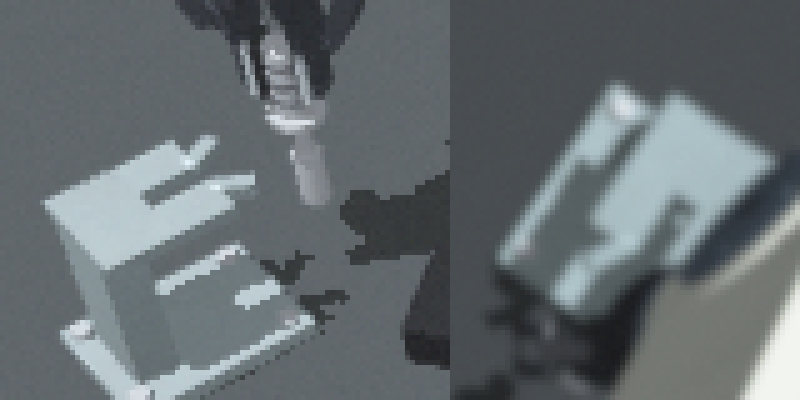

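Run:
```python
from m import *
f=dict(np.load('s1.npz'));g=cv2.cvtColor(f['color'],7)
print('     '+' '.join('%3d'%u for u in range(115,148)))
for v in range(108,134): print(v,' '.join('%3d'%x for x in g[v,115:148]))
```

```text
115 116 117 118 119 120 121 122 123 124 125 126 127 128 129 130 131 132 133 134 135 136 137 138 139 140 141 142 143 144 145 146 147
108 103 102 102 100 100 101 101  98 102 102 102 100 101 101 101 102  99 101 101 102 103 101 100 100 102  99 104 101 101 102 101 103 109
109 100 103 102 102 102 101  99 102 101 102 101 102 101 102 101 101 105 102 103 102 102 103 102 103 101 102 101 104 101 101 102 102 103
110 101 102 101 101 102 101 100  99 102 101 101 100 103 102 101 100 101 100 100 102  99 100 101 102  99  99 102 101 100 102 103 101 102
111 101 100  99 102 101 100 100  99 100 101 100 102 102 102 101 103 102  99 100 102 107 110 105 104 101 102 101 101 104 102 101 100 100
112 101 101 102 103 100 101 101 104 100 101 101 102 101 106 110 101 102 100 101 110 159 178 157 126 100 101 101 101 100 100 103 102 102
113 101 100 100 101 101  99 102 103 101 102 104 109 117 160 178 109 101 101 109 161 197 196 192 131 103 101 102 101 103 100 100 103 102
114 101 100 103  99 102 101 100 101 102 105 118 162 198 197 197 178 110 109 163 198 197 194 152 104 103 102 102 102 101 100 101 102 103
115 101 102 100 
[... 1867 characters left out ...]
 102 101 103 102 102
129 197 199 197 196 198 198 199 198 198 198 200 200 201 199 196 199 199 197 196 192 155 108 110 109 108 108 103 102 103 100 103 101 101
130 197 197 196 197 198 198 200 199 198 199 199 201 201 201 199 198 197 195 155 111 110 109 108 104 103  99 103 102 100 100 102 101 102
131 201 198 199 199 198 197 198 197 197 199 201 200 201 200 197 196 156 111 111 112 108 106 101 100 101 102 103 101 102 101 100 101 101
132 200 199 201 200 199 199 199 199 199 200 199 200 196 194 156 111 112 109 110 106 102 101 102 100 103 101 100 105 102 104 102 101 101
133 200 200 201 200 199 199 199 198 199 200 197 196 158 111 110 112 110 106 102 103 102 102 101 100 105 110 118 137 107 101 102 102 100
```

Run:
```python
from m import *
f=dict(np.load('s1.npz'))
R=lambda u,v:ray(f,(u,v),110)[:2]
for n,(a,b) in dict(upslot=((131,119),(123.05,123)),loslot=((134.8,121),(126.8,125)),upplate=((117.9,118),(128,113)),loplate=((139,127),(129,132)),end=((123,123.4),(124.6,125.9)),front=((129.6,113.5),(141.6,125.5))).items():
    A,B=R(*a),R(*b);d=(B-A)/np.linalg.norm(B-A);print(n,A.round(1),B.round(1),np.degrees(np.arctan2(d[1],d[0])).round(1))
d=np.array([.834,-.551]);n=np.array([.551,.834])
for p in((131,119),(123.05,123),(134.8,121),(126.8,125),(117.9,118),(128,113),(139,127),(129,132),(123,123.4),(124.6,125.9)): print(p,'along',(R(*p)@d).round(1),'lat',(R(*p)@n).round(1))
```

```text
upslot [ 387.5 -349. ] [ 408.4 -362.5] -32.9
loslot [ 392.2 -335.2] [ 413.1 -349. ] -33.4
upplate [ 393.5 -385.7] [ 366.6 -368.3] 147.1
loplate [ 411.5 -313.5] [ 436.9 -330.8] -34.1
end [ 410.  -361.9] [ 418.  -353.1] 47.6
front [ 367.4 -363. ] [ 404.  -309.4] 55.7
(131, 119) along 515.4 lat -77.5
(123.05, 123) along 540.4 lat -77.3
(134.8, 121) along 511.8 lat -63.5
(126.8, 125) along 536.8 lat -63.5
(117.9, 118) along 540.7 lat -104.8
(128, 113) along 508.7 lat -105.2
(139, 127) along 515.9 lat -34.8
(129, 132) along 546.6 lat -35.1
(123, 123.4) along 541.3 lat -76.0
(124.6, 125.9) along 543.2 lat -64.2
```

Run:
```python
from m import *
f=dict(np.load('s1.npz'));g=cv2.cvtColor(f['color'],7);e=np.array([332.07,-304.54,134.8])
for h in(0,5,20,40,64,70): print(h,proj(f,e+[0,0,h-81.7]).round(1))
for v in range(103,128): print(v,' '.join('%3d'%x for x in g[v,144:166]))
```

```text
0 [157.6 124.4]
5 [157.3 123.1]
20 [156.4 119.2]
40 [155.2 113.9]
64 [153.6 107.3]
70 [153.2 105.7]
103 107 167 140  46  56 161 135 122 124 133 103 166 149  89  49  55  87 100 101 102 102 104
104 102 110 117  61  77 116 161 159 153 133 118 143 167  94  81  77 101 103 101 102 101  99
105 101 101 102 103 110 106 112 132 137 128 105 120 174 132 132 133 108 103 103  98 101 103
106 103 102 101 109 176 138 159 129 129 111 113 114 128 130 133 133 114 103 102 102 102 101
107 103 102 102 103 126 149 161 165 157 151 137 131 129 128 134 133 111 102 101 103 101 102
108 102 101 103 109 178 220 222 194 161 164 153 147 142 144 135 128 104 104 102 100 102 100
109 101 102 102 103 122 187 218 221 222 223 224 223 222 197 128 120 102 104 103 102 103 103
110 102 103 101 102 101 130 158 187 202 200 196 170 133 130 115 102 100 102 100 101 104 100
111 102 101 100 100 100 104 118 139 166 156 147 140 131 110 100 101 103 102 103 102 102 100
112 100 103 102 102 101 103 101 103 103 103 133 132 128 112 102 102 102 101  99 100 101 101
113 100 100 103 102 100 101 102 103 102 105 133 133 130 125 110 102 101 102 100 
[... 599 characters left out ...]
 101 104 137 161 155 145 134 130 118 100 102 102 100 101
121 195 191 102 102 102 104 102 102 101 105 134 162 155 144 135 131 125 103  99 102 101 103
122 143 112 107 102 103 100 102 102 101 103 107 162 155 147 138 133 124 107 103 103 103 102
123 113 123 113 100  99 101 104 101 102 102 108 159 155 148 138 133 129 112 102 103 101  59
124 113 114 103 103 102 103 103 102 103 100 104 133 155 149 140 130 128 107 101 104  97  56
125 102 101 101 102 102 103 101 101 103 100 103 118 142 146 137 132 113 103 102  99  57  64
126 101 103 105  99 102 100 102 102 103 101 101 102 102 113 113 110 103 102 100  57  57  56
127 102 102  99 102 102 100 102 102 102 102 103 104 103 103 100 104 103 102 101  58  61  59
```

Slot edges and the pin agree in the same view: slot 14 mm, plate 70 mm, pin within 1 mm of prediction. I enter along the notch.

play_rows(dp=[[0.21,0.135,0],[0.43,0.27,0],[0.64,0.41,0],[0.86,0.55,0],[1.07,0.69,0]], rot=[[0,0,0],[0,0,0],[0,0,0],[0,0,0],[0,0,0]])

```text
clock: 6.35
eef_pos: [378.0, -334.5, 137.7]
tcp_rot: [3.141, -0.001, 0.0]
contact_force: [-0.7, 0.3, -3.2]
opening: 0.264
grasp_force: 49.9
```

play_rows(dp=[[0.17,0.11,0],[0.34,0.22,0],[0.51,0.33,0],[0.68,0.44,0],[0.85,0.55,0]], rot=[[0,0,0],[0,0,0],[0,0,0],[0,0,0],[0,0,0]])

```text
clock: 6.77
eef_pos: [411.0, -355.9, 137.2]
tcp_rot: [-3.141, 0.0, 0.0]
contact_force: [-0.5, 0.3, -2.9]
opening: 0.263
grasp_force: 49.9
```

play_rows(dp=[[0,0,0],[0,0,0]], rot=[[0,0,0],[0,0,0]])

```text
clock: 6.93
eef_pos: [410.6, -355.6, 137.1]
tcp_rot: [-3.142, 0.0, 0.0]
contact_force: [-0.4, 0.3, -2.2]
opening: 0.267
grasp_force: 49.8
```

Run:
```python
from m import *
s=telemetry.sense();e=s['eef_pos'];print(e,s['contact_force'],s['wrist_torque'])
f=grab('scene');np.savez('s2.npz',**f)
print(proj(f,e-[0,0,17.7]))
cv2.imwrite('pics/c4.png',cv2.resize(f['color'][85:165,90:170,::-1],(600,600),interpolation=3))
```

```text
[ 410.55431427 -355.64762547  137.07152021] [-0.4248394   0.33776635 -2.20349129] [-0.05041492  0.01800656  0.06184035]
[124.17630595 121.3612637 ]
```

View pics/c4.png

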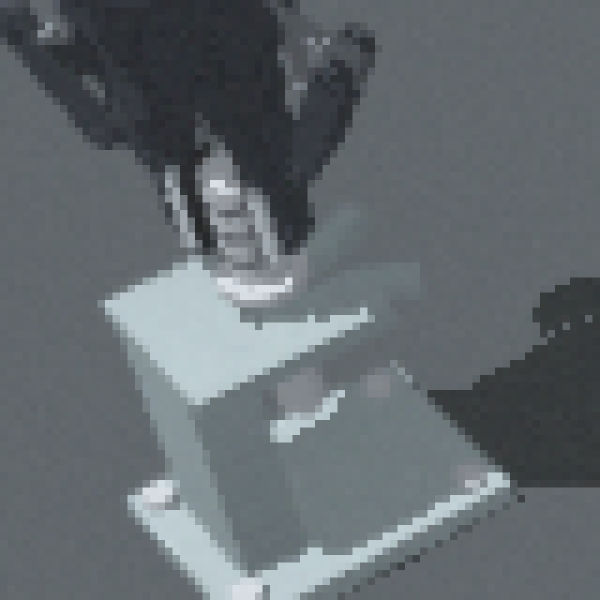

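The pin's collar is above the plate at scene (124,123), with the foot below it at (130,136), so the neck is in the slot. I lower it until it touches.

play_rows(dp=[[0,0,0.05],[0,0,0.1],[0,0,0.15],[0,0,0.18],[0,0,0.18]], rot=[[0,0,0],[0,0,0],[0,0,0],[0,0,0],[0,0,0]])

```text
clock: 7.4
eef_pos: [410.2, -355.4, 129.8]
tcp_rot: [-3.141, 0.0, 0.0]
contact_force: [0.2, -0.9, -2.8]
opening: 0.265
grasp_force: 49.8
```

play_rows(dp=[[0,0,0.02],[0,0,0.04],[0,0,0.06],[0,0,0.06]], rot=[[0,0,0],[0,0,0],[0,0,0],[0,0,0]])

```text
clock: 7.73
eef_pos: [410.4, -355.6, 127.9]
tcp_rot: [3.141, -0.0, 0.0]
contact_force: [-1.8, -0.6, 0.2]
opening: 0.263
grasp_force: 50.3
```

play_rows(dp=[[0,0,0.02],[0,0,0.02],[0,0,0.02],[0,0,0.02],[0,0,0.02]], rot=[[0,0,0],[0,0,0],[0,0,0],[0,0,0],[0,0,0]], fingers=0.7)

```text
clock: 8.15
eef_pos: [410.5, -355.5, 126.9]
tcp_rot: [3.142, -0.0, 0.0]
contact_force: [0.7, -0.4, 1.0]
opening: 0.703
grasp_force: 0.0
```

play_rows(dp=[[0,0,-0.3],[0,0,-0.8],[0,0,-1.4],[0,0,-2.0],[0,0,-2.5]], rot=[[0,0,0],[0,0,0],[0,0,0],[0,0,0],[0,0,0]])

```text
clock: 8.57
eef_pos: [410.6, -355.6, 228.5]
tcp_rot: [3.141, -0.001, 0.0]
contact_force: [0.7, -1.0, -0.3]
opening: 0.699
grasp_force: 0.0
```

Run:
```python
from m import *
s=telemetry.sense();print(s['eef_pos'],s['contact_force'])
f=grab('scene');np.savez('s3.npz',**f)
cv2.imwrite('pics/c5.png',cv2.resize(f['color'][85:165,90:170,::-1],(600,600),interpolation=3))
```

```text
[ 410.59741133 -355.6417038   228.48913815] [ 0.73335916 -0.98062829 -0.28486082]
```

View pics/c5.png

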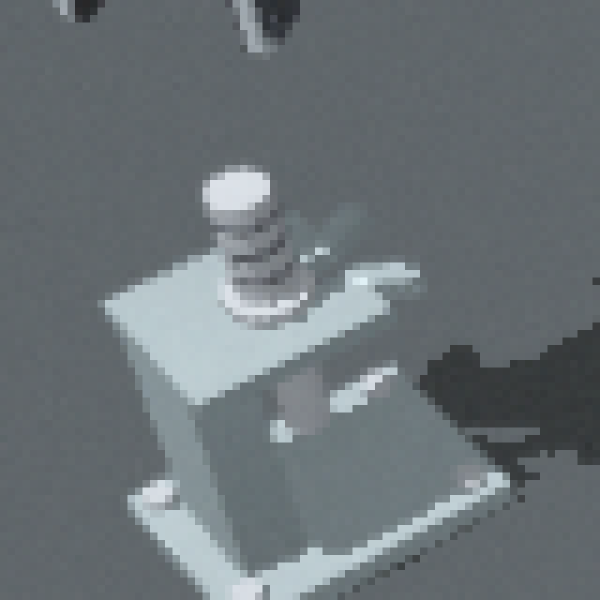

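The pin hangs upright with its collar flat on the plate at scene (125,125), and its foot under the plate at (130,138). Next, the sleeve.

play_rows(dp=[[0.03,-0.84,0],[0.03,-1.68,0],[0.03,-2.52,0],[0.03,-3.36,0],[0.03,-4.2,0]], rot=[[0,0,0],[0,0,0],[0,0,0],[0,0,0],[0,0,0]])

```text
clock: 9.03
eef_pos: [411.2, -186.1, 226.8]
tcp_rot: [3.142, -0.0, -0.0]
contact_force: [0.8, -0.5, 0.1]
opening: 0.705
grasp_force: 0.0
```

play_rows(dp=[[0.03,-0.84,0],[0.03,-1.68,0],[0.03,-2.52,0],[0.03,-3.36,0],[0.03,-4.2,0]], rot=[[0,0,0],[0,0,0],[0,0,0],[0,0,0],[0,0,0]])

```text
clock: 9.45
eef_pos: [412.5, -18.0, 227.0]
tcp_rot: [3.142, -0.001, -0.0]
contact_force: [1.2, -0.2, 0.5]
opening: 0.702
grasp_force: 0.0
```

play_rows(dp=[[0.03,-0.84,0],[0.03,-1.68,0],[0.03,-2.52,0],[0.03,-3.36,0],[0.03,-4.2,0]], rot=[[0,0,0],[0,0,0],[0,0,0],[0,0,0],[0,0,0]])

```text
clock: 9.87
eef_pos: [413.7, 150.2, 227.0]
tcp_rot: [-3.141, -0.001, 0.0]
contact_force: [0.7, -1.2, 0.2]
opening: 0.701
grasp_force: 0.0
```

play_rows(dp=[[0.03,-0.84,0.5],[0.03,-1.68,1.0],[0.03,-2.52,1.5],[0.03,-3.36,2.0],[0.03,-4.19,2.5]], rot=[[0,0,0],[0,0,0],[0,0,0],[0,0,0],[0,0,0]])

```text
clock: 10.28
eef_pos: [414.8, 317.9, 125.9]
tcp_rot: [-3.141, -0.0, 0.0]
contact_force: [0.6, -0.2, -0.2]
opening: 0.697
grasp_force: 0.0
```

play_rows(dp=[[0,0,0],[0,0,0],[0,0,0]], rot=[[0,0,0],[0,0,0],[0,0,0]])

```text
clock: 10.53
eef_pos: [414.8, 315.7, 126.7]
tcp_rot: [3.141, 0.001, 0.001]
contact_force: [-0.3, -0.3, -0.5]
opening: 0.703
grasp_force: 0.0
```

Run:
```python
from m import *
s=telemetry.sense();e=s['eef_pos'];print(e)
f=grab('scene');np.savez('s4.npz',**f);print(proj(f,e))
cv2.imwrite('pics/c6.png',cv2.resize(f['color'][130:240,320:430,::-1],(600,600),interpolation=3))
```

```text
[414.83742502 315.72418797 126.73564362]
[373.56685333 169.96950941]
```

View pics/c6.png

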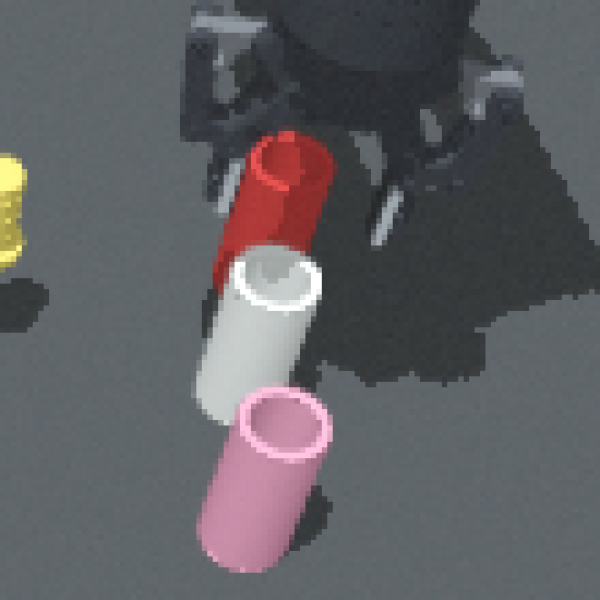

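The white tube's rim is at scene (370,181), between red and pink, with the fingers either side in y and centred on it. I descend and grip.

play_rows(dp=[[0.02,0,0.5],[0.02,0,1.0],[0.02,0,1.5],[0.02,0,1.98],[0.02,0,1.98]], rot=[[0,0,0],[0,0,0],[0,0,0],[0,0,0],[0,0,0]])

```text
clock: 11.0
eef_pos: [414.9, 313.8, 46.0]
tcp_rot: [3.139, 0.003, -0.002]
contact_force: [-0.7, -1.6, -0.4]
opening: 0.702
grasp_force: 0.0
```

play_rows(dp=[[0,0,0],[0,0,0],[0,0,0],[0,0,0],[0,0,0]], rot=[[0,0,0],[0,0,0],[0,0,0],[0,0,0],[0,0,0]], fingers=0, grip_force=60)

```text
clock: 11.42
eef_pos: [416.8, 316.5, 49.1]
tcp_rot: [-3.141, -0.002, 0.0]
contact_force: [0.9, -1.9, 8.9]
opening: 0.478
grasp_force: 61.5
```

play_rows(dp=[[0,0,0],[0,0,0],[0,0,0],[0,0,0],[0,0,0]], rot=[[0,0,0],[0,0,0],[0,0,0],[0,0,0],[0,0,0]])

```text
clock: 11.83
eef_pos: [416.9, 316.4, 49.1]
tcp_rot: [-3.141, -0.002, 0.0]
contact_force: [0.8, -1.7, 8.5]
opening: 0.473
grasp_force: 61.6
```

play_rows(dp=[[0,0,-0.4],[0,0,-1.0],[0,0,-1.7],[0,0,-2.4],[0,0,-3.0]], rot=[[0,0,0],[0,0,0],[0,0,0],[0,0,0],[0,0,0]])

```text
clock: 12.25
eef_pos: [416.0, 316.2, 169.9]
tcp_rot: [-3.141, -0.001, 0.0]
contact_force: [0.3, -0.0, -1.0]
opening: 0.473
grasp_force: 61.1
```

play_rows(dp=[[0,0,0],[0,0,0]], rot=[[0,0,0],[0,0,0]])

```text
clock: 12.42
eef_pos: [416.7, 316.7, 169.4]
tcp_rot: [-3.139, -0.003, 0.0]
contact_force: [-0.3, -0.4, -2.3]
opening: 0.475
grasp_force: 61.1
```

Run:
```python
from m import *
f=grab('scene');c=f['color'].astype(int);np.savez('s5.npz',**f)
d=c[...,0]-c[...,2];g=cv2.cvtColor(f['color'],7)
print('r-b 185..206');
for v in range(182,212): print(v,' '.join('%3d'%x for x in d[v,185:207]),' | ',' '.join('%3d'%x for x in g[v,180:212]))
for p in((549,-108.5,73),(549,-108.5,18)): print(proj(f,p))
```

```text
r-b 185..206
182  -9 -11 -11 -10 -10  -9 -10 -11 -11 -11 -11 -10 -10 -11 -10  -9 -11 -10 -12 -10 -11  -9  |  102 101 102 102 102 103 100 101 102 101 101 101 101 101 102  99 101 101 100 102 103 101 101 101 103 102 102 102  99 101 102 102
183 -12 -11 -10 -10 -10 -10 -11 -12 -10 -11 -11 -11 -10  -9 -12 -11 -11 -10 -11 -10  -9  -9  |  101 102 100 102 102 102 102 100 101 102 103 103 102 102 102 101 101 100 102 100 100 102 101 101 101 101 104 101 103 102 104 101
184 -12  -9 -12 -10 -10 -10 -11 -11 -12  -9 -10 -10 -12 -11  -9 -10 -10 -10 -11 -11 -12  -9  |  102 101 103 103 102 102 103 101  99 102 102 101 102 102 102 102 101 101 102 102 103 102 101 102 101 102 101 101 101 102 102 102
185 -11 -10 -10 -11 -11 -11 -10 -11 -11  -6 -11 -11  -9 -11 -10 -10 -10 -10 -11 -10 -10 -10  |  113 109 106 104 101 101 102 101 103 100 102 101 102 102 105 102 101 102 101 104 102 102 102 101 103 101 103 101 101 102 103 102
186 -11 -10 -11 -10 -10 -11 -11  -2  13  35  14   3  -8 -11 -10 -10 -11 -10  -8 -12 -10 -10  |  182 163 152 139 111 108 114 111 109 108 104 102 108 115 135 115 109 102 103 102 102 100 103 103
[... 4988 characters left out ...]
   6   5   0  -1   0   0   0   0   0   0   0   0 -10 -10  -9 -14  |  138 139 140 138 140 140 139 152 178 188 218 237 237 255 255 255 255 255 255 255 255 255 255 239 161 152 180 181 180 180 180 180
210 103 105 105 105 106 105 106 104 106  97  64  57  27   6   5  -1  -9  -7  -6  -5 -12 -12  |  142 146 144 145 141 140 139 137 140 138 139 139 140 142 153 179 191 219 237 244 255 243 217 161 152 179 180 180 181 182 182 180
211 101 104 102 104 103 103 103 104 104 107 106 106 106 105 105 105  78  79  77  42  17  12  |  151 152 152 152 152 141 141 140 139 140 140 141 140 140 138 138 139 139 141 139 140 145 146 148 163 170 175 178 178 178 180 180
[193.52510688 188.85389135]
[195.81253013 202.15472509]
```

play_rows(dp=[[0.22,0.71,-0.1],[0.44,1.42,-0.2],[0.66,2.12,-0.3],[0.88,2.83,-0.3],[1.11,3.54,-0.3]], rot=[[0,0,0],[0,0,0],[0,0,0],[0,0,0],[0,0,0]])

```text
clock: 12.88
eef_pos: [459.6, 173.0, 178.4]
tcp_rot: [3.141, 0.002, 0.001]
contact_force: [0.5, 0.3, -1.7]
opening: 0.473
grasp_force: 61.3
```

play_rows(dp=[[0.22,0.71,0],[0.44,1.42,0],[0.66,2.12,0],[0.88,2.83,0],[1.11,3.54,0]], rot=[[0,0,0],[0,0,0],[0,0,0],[0,0,0],[0,0,0]])

```text
clock: 13.3
eef_pos: [503.8, 31.4, 178.1]
tcp_rot: [3.141, 0.003, 0.0]
contact_force: [0.4, -0.2, -0.7]
opening: 0.475
grasp_force: 61.3
```

play_rows(dp=[[0.22,0.71,0],[0.44,1.42,0.2],[0.66,2.12,0.5],[0.88,2.83,0.9],[1.11,3.54,1.2]], rot=[[0,0,0],[0,0,0],[0,0,0],[0,0,0],[0,0,0]])

```text
clock: 13.72
eef_pos: [548.0, -109.9, 129.1]
tcp_rot: [-3.141, 0.003, 0.0]
contact_force: [1.1, 0.9, -1.6]
opening: 0.47
grasp_force: 61.3
```

play_rows(dp=[[0,0,0],[0,0,0],[0,0,0],[0,0,0]], rot=[[0,0,0],[0,0,0],[0,0,0],[0,0,0]])

```text
clock: 14.05
eef_pos: [548.6, -107.8, 131.3]
tcp_rot: [-3.141, 0.001, 0.001]
contact_force: [0.1, 0.2, -2.4]
opening: 0.477
grasp_force: 61.4
```

Run:
```python
from m import *
s=telemetry.sense();e=s['eef_pos'];print(e,s['contact_force'])
f=grab('scene');np.savez('s6.npz',**f);print('sleeve bottom/top pred',proj(f,e-[0,0,49]),proj(f,e+[0,0,41]))
cv2.imwrite('pics/c7.png',cv2.resize(f['color'][120:220,150:250,::-1],(600,600),interpolation=3))
```

```text
[ 548.57863642 -107.79029343  131.31158188] [ 0.10226153  0.15357415 -2.36161231]
sleeve bottom/top pred [193.44689611 186.4253668 ] [189.22869793 161.75297938]
```

View pics/c7.png

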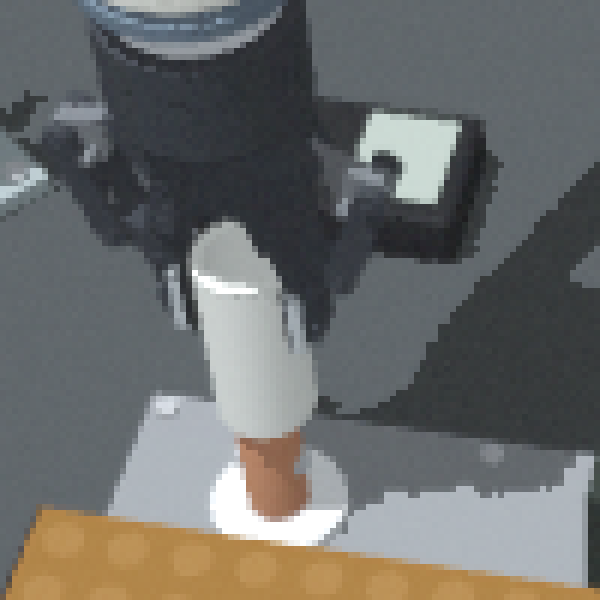

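The sleeve bottom is at scene (194,187), over the spigot axis at about (193.6,188). I nudge it 1 mm and lower it gently while watching the force.

play_rows(dp=[[0.01,0.025,0],[0.01,0.025,0.1],[0.01,0.025,0.2],[0.01,0.025,0.3],[0.01,0.025,0.4]], rot=[[0,0,0],[0,0,0],[0,0,0],[0,0,0],[0,0,0]])

```text
clock: 14.52
eef_pos: [549.4, -109.5, 115.2]
tcp_rot: [-3.142, 0.0, 0.0]
contact_force: [-0.1, 0.0, -2.3]
opening: 0.476
grasp_force: 61.5
```

play_rows(dp=[[0,0,0.1],[0,0,0.2],[0,0,0.3],[0,0,0.4],[0,0,0.4]], rot=[[0,0,0],[0,0,0],[0,0,0],[0,0,0],[0,0,0]])

```text
clock: 14.93
eef_pos: [549.1, -109.6, 98.7]
tcp_rot: [-3.141, 0.001, -0.0]
contact_force: [-0.5, -0.4, -1.2]
opening: 0.472
grasp_force: 61.5
```

play_rows(dp=[[0,0,0.1],[0,0,0.2],[0,0,0.3],[0,0,0.3]], rot=[[0,0,0],[0,0,0],[0,0,0],[0,0,0]])

```text
clock: 15.27
eef_pos: [549.7, -109.6, 87.0]
tcp_rot: [-3.141, -0.0, -0.0]
contact_force: [3.0, 0.1, -5.8]
opening: 0.469
grasp_force: 61.4
```

play_rows(dp=[[0,0,0.08],[0,0,0.16],[0,0,0.24],[0,0,0.3],[0,0,0.3]], rot=[[0,0,0],[0,0,0],[0,0,0],[0,0,0],[0,0,0]])

```text
clock: 15.68
eef_pos: [549.3, -109.6, 74.9]
tcp_rot: [-3.141, 0.001, 0.0]
contact_force: [2.5, 1.4, -5.4]
opening: 0.473
grasp_force: 61.4
```

play_rows(dp=[[0,0,0.06],[0,0,0.12],[0,0,0.18],[0,0,0.18]], rot=[[0,0,0],[0,0,0],[0,0,0],[0,0,0]])

```text
clock: 16.02
eef_pos: [549.4, -109.6, 67.8]
tcp_rot: [-3.141, 0.0, 0.0]
contact_force: [1.7, 1.0, -3.5]
opening: 0.473
grasp_force: 61.4
```

play_rows(dp=[[0,0,0.03],[0,0,0.06],[0,0,0.06],[0,0,0.06]], rot=[[0,0,0],[0,0,0],[0,0,0],[0,0,0]])

```text
clock: 16.35
eef_pos: [549.5, -109.7, 67.1]
tcp_rot: [-3.142, 0.0, 0.0]
contact_force: [-3.0, 2.2, 13.8]
opening: 0.472
grasp_force: 63.1
```

It's home at TCP z 67, as predicted, with 14 N of push. I release and retreat.

play_rows(dp=[[0,0,0],[0,0,0],[0,0,0],[0,0,0],[0,0,0]], rot=[[0,0,0],[0,0,0],[0,0,0],[0,0,0],[0,0,0]], fingers=0.75)

```text
clock: 16.77
eef_pos: [549.4, -109.7, 65.9]
tcp_rot: [3.142, 0.0, 0.0]
contact_force: [0.0, 0.3, 0.2]
opening: 0.747
grasp_force: 0.0
```

play_rows(dp=[[0,0,-0.3],[0,0,-0.9],[0,0,-1.6],[0,0,-2.4],[0,0,-3.2]], rot=[[0,0,0],[0,0,0],[0,0,0],[0,0,0],[0,0,0]])

```text
clock: 17.18
eef_pos: [549.1, -109.6, 196.0]
tcp_rot: [-3.142, 0.001, 0.0]
contact_force: [0.8, -1.1, -0.2]
opening: 0.75
grasp_force: 0.0
```

play_rows(dp=[[0,-1.5,-0.5],[0,-3.0,-0.5],[0,-3.0,-0.5],[0,-3.0,-0.5],[0,-3.0,-0.5]], rot=[[0,0,0],[0,0,0],[0,0,0],[0,0,0],[0,0,0]])

```text
clock: 17.6
eef_pos: [549.7, 12.1, 215.3]
tcp_rot: [3.142, -0.001, 0.003]
contact_force: [-0.1, 0.3, -1.0]
opening: 0.746
grasp_force: 0.0
```

Run:
```python
from m import *
s=telemetry.sense();print(s['eef_pos'],s['contact_force'])
f=grab('scene')
for z in(18,108): print(proj(f,[549.5,-109,z]))
cv2.imwrite('pics/c8.png',cv2.resize(f['color'][90:240,90:290,::-1],(800,600),interpolation=3))
```

```text
[549.67340514  12.06022274 215.26353046] [-0.05378731  0.3378743  -0.96339147]
[195.56520482 202.2607487 ]
[191.70272926 179.90885596]
```

View pics/c8.png

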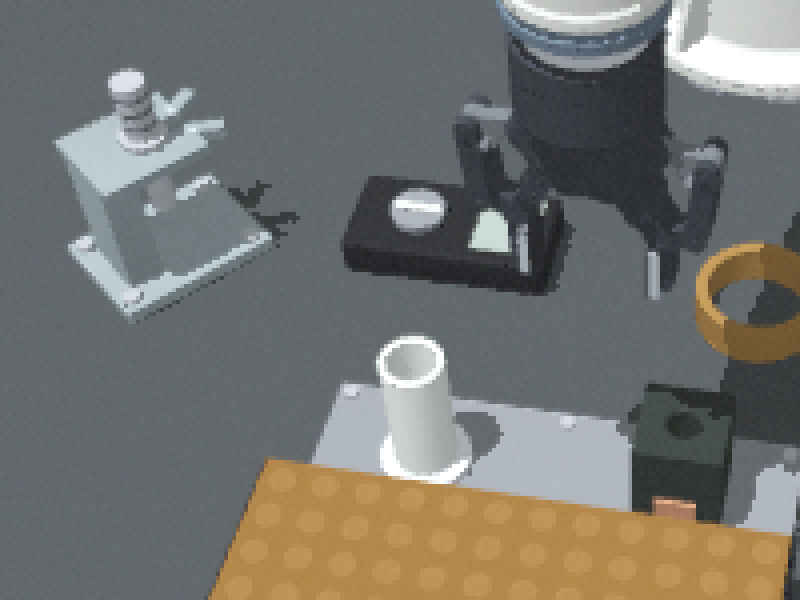

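The sleeve is seated on the flange: its rim is centred at crop (411,360), which is scene (192.5,179.7), against (191.7,179.9) predicted for home. The pin hangs flat in the notch and the bystanders haven't moved.

```bash
python3 -c "
from rig import r
print(r.sign_off())"
```

```text
the job is handed in; nothing more can be done
None
```

The pin hangs in the notch with its collar flat on the plate, the white sleeve is fully home on the flange, and the meter and tape roll look unmoved in the final view. I didn't picture the cell box at the end, but the arm never went near it. The job was handed in after about 18 s of the 66 s allowed.

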